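Hang the pipette back on its crowded charging rack

TASK

Take the pipette out of its parking block and hang it on the one empty hook of the charging rack, without knocking the pipettes hanging there or anything else on the bench. The hook's fork is set to an unmeasured depth: with the collar held just above the fork's front lips, slide the pipette in until you feel the collar rest lightly pressed against the upright plate at the back, then lower it slowly between lips and plate and press it gently but firmly (about 8 N, never 25 N) down on the fork so that it makes contact. Let go without dropping it and move the arm clear, leaving it hanging straight, collar fully down in the fork.

Things in the scene. Friction and masses are not known exactly. Their poses are not given: they have to be found in the camera images.
- pipette: The pipette to hang, white and grey plastic, 0.13 to 0.21 kg, upright in the parking block. Origin: centre of its collar's underside; z up along it. Collar: flat plate 40 mm (body x) by 34 mm (body y), z 0 to 7 mm. Below: round shaft 15 mm across to z = -105 mm, then a taper to the tip at z = -135 mm. Hangs equally well either way round (half turn).
- pipette_grip (a point): Middle of the pipette's handle, 58 mm above the collar's underside: the place to take it. Square handle 26 x 26 mm, faces square to body x and y, from z = 7 to 80 mm of the pipette; above it a round 18 mm button up to z = 100 mm.
- block: The parking block, fixed: grey, 75 x 75 x 65 mm, with one round hole 17 mm across and 55 mm deep in the middle of its top, where the pipette stands (collar underside 145 mm above the bench, leaning a little at most). Lift the pipette 60 mm or more to clear it. Origin: centre of its underside.
- rack: The charging rack, fixed: base plate 130 x 360 x 12 mm, two posts, an aluminium bar along its y axis 55 mm behind (+x) this origin, bar top 180 mm above the bench. Five steel fork hooks at y = +116, +58, 0, -58, -116 mm in its frame, open to its -x, towards the robot. Origin: on the bench, below the middle fork.
- hook_free: The empty hook (an inner one): clamp fixed on the bar. Origin: on the hook's middle line, level with the fork's flat top, 190 mm above the bench; x from open mouth to back, y across, z up. The fork is set in the clamp at a depth d behind this origin, 2 to 38 mm along x, new each time and not in this reading; it holds firm. Clamp and screw: x 64 to 88 mm, up to z = 24 mm.
- hook_seat (a point): The empty hook's origin again, for the fork's sizes (x in the hook's frame, d the unmeasured depth): slot 19 mm wide, mouth flared to 28 mm at x = d-50; lips 7 mm high from d-34 to d-21.4 mm; flat seat d-21.4 to d+21.2 mm; rigid upright plate at d+21.2 mm, 22 mm high. The collar fits with 2.6 mm play. Tines 8 mm thick, 36 mm over all (44 at the mouth).
- neighbour_a: Neighbour at the rack's +y end; white and grey plastic, same 40 x 34 x 7 mm collar and 15 mm shaft as the loose pipette, hanging on its own hook. Origin: centre of the collar's underside. Grey square handle 30 mm, top at z = 92 mm.
- neighbour_b: Neighbour on an inner hook; white and grey plastic, same 40 x 34 x 7 mm collar and 15 mm shaft as the loose pipette, hanging on its own hook. Origin: centre of the collar's underside. Square handle 26 mm, top at z = 87 mm.
- neighbour_c: Neighbour on an inner hook; white and grey plastic, same 40 x 34 x 7 mm collar and 15 mm shaft as the loose pipette, hanging on its own hook. Origin: centre of the collar's underside. Handle 30 mm front to back and 22 mm across, top at z = 95 mm.
- neighbour_e: Neighbour at the rack's -y end; white and grey plastic, same 40 x 34 x 7 mm collar and 15 mm shaft as the loose pipette, hanging on its own hook. Origin: centre of the collar's underside. Grey handle 26 mm front to back and 28 mm across, top at z = 89 mm.
- bottle: Bystander: closed amber glass bottle, 60 mm across, 130 mm high, loose. Origin: centre of its underside.
- tipbox: Bystander: closed blue tip box 85 x 120 x 60 mm, loose. Origin: centre of its underside.
- beaker: Bystander: empty glass beaker, 70 mm across, 90 mm high, loose. Origin: centre of its underside.
- tuberack: Bystander: green tube rack 60 x 130 mm with four capped tubes, 110 mm high in all, loose. Origin: centre of its underside.
There are look-alikes about, which are no part of the job. What is shaped like the neighbour_a but yellow is not meant. Leave any orange look-alike of the neighbour_e alone.

How it is judged:
On the way, in this order (a step that is already met when the one before it is completed fails the run):
1. the pipette is lifted clear of the parking block (z of pipette in the frame of block above 0.195 m), for 0.1 s.
2. the shaft is in the empty hook's slot with the collar above the lips, and the pipette touches the fork with more than 1.5 N (z of pipette in the frame of hook_free between 0.0075 and 0.03 m and y of pipette in the frame of hook_free between -0.006 and 0.006 m and x of pipette in the frame of hook_free between -0.002 and 0.043 m and contact force between pipette and hook_free above 1.5 N), for 0.05 s.
3. the collar is down on the fork and pressed with more than 4 N (z of pipette in the frame of hook_free between -0.003 and 0.0025 m and y of pipette in the frame of hook_free between -0.004 and 0.004 m and x of pipette in the frame of hook_free between -0.002 and 0.043 m and angle between pipette's own z axis and vertical below 0.06 rad and angle between the x axis of pipette and the x axis of hook_free, either way round below 0.15 rad and contact force between pipette and hook_free above 4 N), for 0.2 s.
At the end, for the whole second after the job is handed in: The pipette hangs released and still on the once empty hook: collar within 2.5 mm of the fork's flat top, shaft within 4 mm of the hook's middle line, within 0.06 rad of upright and 0.15 rad of square to the hook (either way round); neighbours and bystanders upright in their places (z of pipette in the frame of hook_free between -0.003 and 0.0025 m and y of pipette in the frame of hook_free between -0.004 and 0.004 m and x of pipette in the frame of hook_free between -0.002 and 0.043 m and angle between pipette's own z axis and vertical below 0.06 rad and angle between the x axis of pipette and the x axis of hook_free, either way round below 0.15 rad and linear speed of pipette below 0.03 m/s and contact force between the fingers and pipette below 0.1 N and angle between each of neighbour_a, neighbour_b, neighbour_c, neighbour_e, bottle, tipbox, beaker, tuberack's own z axis and vertical below 0.15 rad); the robot touches nothing.
It fails at once if the pipette presses on the hook with more than 25 N (contact force between pipette and hook_free above 25 N).
It fails at once if a hanging neighbour is knocked: shifted over 8 mm, tilted over 0.2 rad, or touched with more than 3 N by the pipette or the robot (distance of any of neighbour_a, neighbour_b, neighbour_c, neighbour_e from where it was at the start of the episode above 0.008 m or angle between any of neighbour_a, neighbour_b, neighbour_c, neighbour_e's own z axis and vertical above 0.2 rad or contact force between any of neighbour_a, neighbour_b, neighbour_c, neighbour_e and pipette above 3 N or contact force between any of neighbour_a, neighbour_b, neighbour_c, neighbour_e and the fingers above 3 N or contact force between any of neighbour_a, neighbour_b, neighbour_c, neighbour_e and the arm above 3 N).
It fails at once if a bystander on the bench is shifted more than 15 mm (distance of any of bottle, tipbox, beaker, tuberack from where it was at the start of the episode above 0.015 m).
It fails at once if the pipette is dropped: moves faster than 0.3 m/s with no finger on it (contact force between the fingers and pipette below 0.05 N and linear speed of pipette above 0.3 m/s).
It also fails if it takes over 67 s, if anything falls off the work surface, if the arm or the gripper's body presses on something with over 40 N, if the wrist force passes 120 N, or if a joint passes its speed limit or range.

ROBOT

A 6-joint arm with a two-finger parallel gripper is mounted at the origin on the work surface. World frame = base frame: x ahead of the robot, y to its left, z up, the work surface at z = 0. Lengths are in m, angles in rad, forces in N, time in s.
With the tool pointing down it reaches from about 0.15 to 0.775 m from the base axis. Payload 6.1 kg.
Tool frame: the origin (TCP) lies on the centre line of the jaws, within the pads' length; the fingertips stand 22 mm ahead of it and the grasp point (between the pads) lies 3 mm ahead of it; z points along the fingers, y is the direction in which the jaws open and shut (so a half turn about z gives the same grasp; the last joint's range is limited). The gripper opens to 85 mm and grips with 20 to 120 N. Pads are 22 mm wide; open, the fingers measure 114 mm over their backs; the gripper's body (76 mm by 85 mm) begins 54 mm behind the grasp point. The pads swing forward as they close: fully open they stand 13 mm farther back than shut.
Start: joints at [-1.324, 0.126, -0.04, 1.405, 0, 1.571], TCP at [0.128, -0.509, 0.253] pointing down, gripper open.
Joint ranges: [-2.72, 2.72], [-0.95, 1.95], [-1.27, 1.35], [-1.78, 2.02], [-1.46, 1.47], [-3.14, 3.14]. Speed limits (rad/s): [2.39, 2.39, 3.01, 3.14, 3.14, 3.14].

INTERFACE

Orientations are given as a rotation vector (axis times angle).
In Python, from plant import robot gives the robot as it stands.
- The arm moves only by the shell command python3 -m inch 'ROWS' [FORCE]. ROWS is JSON, a list of rows, each a list of 5 numbers: the shift along the tool's x, y, z in mm, then the turn about the tool's z in rad, then the closure, from 0 (fully open) to 1 (shut). A call has exactly 5 rows; each row shifts and turns the commanded pose from where the row before left it, along the tool's axes as they then stand; what a row does not reach is not made up. A row lasts 1/12 s, in which the tool goes at most 41.7 mm and 7.16 degrees, less where a joint would pass 70% of its speed; a pose out of reach is approached as far as the arm can. A call with a gripper value outside its range is refused whole. The fingers move at their own pace and stop on an object; FORCE is the grip in N (left out, the last holds). Time passes only in rows, so rows that do not move let the fingers close, or fill a call up. It gives the time, the measured TCP pose, the force and the opening at its end, in the units of the state.
- robot.get_obs(): the state, without advancing time (a new reading comes with each control period).
- robot.get_image(name): name is "scene" or "top" or "wrist"; returns a dict with "img" (480x640x3 uint8, red, green, blue), "range_z" (480x640 float32, m along the optical axis (not along the pixel's ray), 0 where there is no reading), "fx", "fy", "cx", "cy" (pixels), "position" and "orientation" of the camera in the world. Camera axes: x right, y up, looking along -z (the intrinsics and any distortion apply to the point x, -y, -z); pixel columns grow to the right and rows downward; lengths in m; the calibration is good to about 2 mm. A picture is of the moment at which its call begins.
- robot.finish_job(): hands the job in, once; it reports no verdict.
Trained networks look in the newest picture that a camera, given by its name, has taken for a name from the list of things; names that differ only in an ending like _2 or _b are one class to them, and where a whole thing is asked for, a point or a joint stands for the part that bears it (a point fixed in the world has none). Each returns a list of dicts, best first, with "score" (0 to 1); they miss things now and then, are a little off and sometimes report something else, mostly with a low value. They report only what shows in the picture. A call takes as long as a camera call. They do not tell look-alikes from the thing itself.
- robot.recognise(camera, thing): "extent" ([centre column, centre row, width, height] in pixels, round what is visible of it).
- robot.trace(camera, thing): "region" (480x640 bool, what is visible of it) and "extent" ([centre column, centre row, width, height] in pixels, round what is visible of it).
The state is a dict: "time": time; "joints": joint angles; "joint_vel": joint speeds; "effort": joint torques, N m; "tool_pos": TCP position; "eef_rot": TCP orientation; "force": force on the tool from outside, world axes, zero at the start; "wrist_torque": the same for the moment, N m; "width": finger opening in m.
Only numpy, scipy, OpenCV 4.12 (cv2) and the standard library are available. Lean on these libraries where they do the work, as an engineer would, in place of code of your own. Each camera call takes 0.05 s, during which the arm holds its last target.

## Working session

There is one attempt and no reset: what is moved stays moved. The work goes in short steps, Python scripts to look and compute and a shell command to move; the robot and the scene stay as the last step left them, time stands still between calls to the robot, and variables do not carry over. Pictures are saved under pics/ and viewed, and the job is handed in when it is done.

```bash
ls; mkdir -p pics; cat > h.py <<'E'
import numpy as np, cv2
from scipy.spatial.transform import Rotation as R
from plant import robot
def cam(n):
    c=robot.get_image(n); return c
def rot(c):
    o=np.array(c["orientation"],float)
    return o if o.shape==(3,3) else R.from_rotvec(o).as_matrix()
def pts(c,mask=None):
    z=c["range_z"]; v,u=np.nonzero((z>0) if mask is None else (mask&(z>0)))
    d=z[v,u]; p=np.c_[(u-c["cx"])/c["fx"]*d,-(v-c["cy"])/c["fy"]*d,-d]
    return p@rot(c).T+np.array(c["position"]),u,v
def proj(c,P):
    q=(np.atleast_2d(P)-np.array(c["position"]))@rot(c); d=-q[:,2]
    return np.c_[c["cx"]+c["fx"]*q[:,0]/d, c["cy"]-c["fy"]*q[:,1]/d]
def save(c,n): cv2.imwrite("pics/"+n,c["img"][:,:,::-1])
E
python3 - <<'E'
from h import *
for n in ["scene","top","wrist"]:
    c=cam(n); save(c,n+"0.png"); print(n,c["position"],c["orientation"],c["fx"],c["fy"],c["cx"],c["cy"],[k for k in c])
    np.savez("pics/"+n+"0.npz",**{k:v for k,v in c.items()})
print(robot.get_obs())
E
```

```text
pics
scene [1.11653649 0.09936055 0.81525971] [0.50067408 0.56855868 1.576824  ] 445.5375302517982 445.5375302517982 316.4488656948713 240.50890514600655 ['img', 'range_z', 'fx', 'fy', 'cx', 'cy', 'position', 'orientation']
top [0.31942845 0.02896578 1.21212836] [ 0.15148768 -0.15780861 -1.55904748] 510.5189439195417 510.5189439195417 323.9100914582884 244.61990537263253 ['img', 'range_z', 'fx', 'fy', 'cx', 'cy', 'position', 'orientation']
wrist [ 0.19936424 -0.49250669  0.37337847] [-0.24524184  0.19478766 -1.3132132 ] 432.6022661496087 432.6022661496087 321.186903310823 238.31655638580128 ['img', 'range_z', 'fx', 'fy', 'cx', 'cy', 'position', 'orientation']
{'time': 0.15, 'joints': array([-1.32397458e+00,  1.26299505e-01, -4.03675628e-02,  1.40542525e+00,
       -1.23993419e-05,  1.57081094e+00]), 'joint_vel': array([ 0.00041885, -0.00215736,  0.00277317,  0.00131265, -0.00160573,
        0.00051751]), 'effort': array([-4.17035480e-04, -4.36268198e+01,  3.53153300e+01,  1.33970176e-02,
        9.65544274e-06,  9.71315785e-06]), 'tool_pos': array([ 0.12819505, -0.50880681,  0.25268076]), 'eef_rot': array([-3.11642737e+00, -3.86542393e-01,  2.69827593e-04]), 'force': array([ 0.1292714 , -0.9512023 , -0.29794357]), 'wrist_torque': array([0.02456859, 0.02140854, 0.0235626 ]), 'width': 0.08559289412249638}
```

View pics/scene0.png

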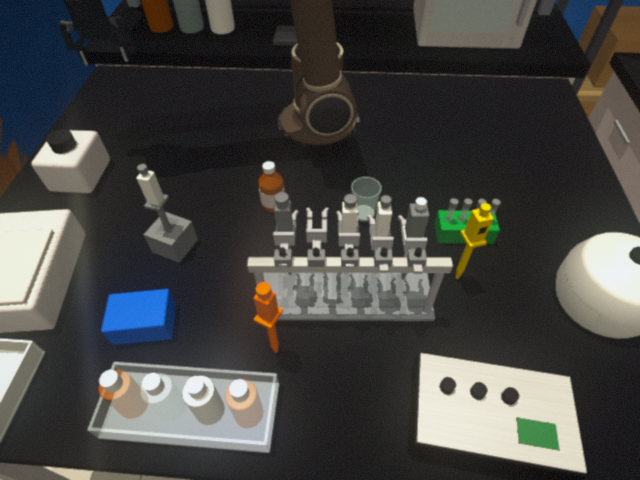

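View pics/top0.png

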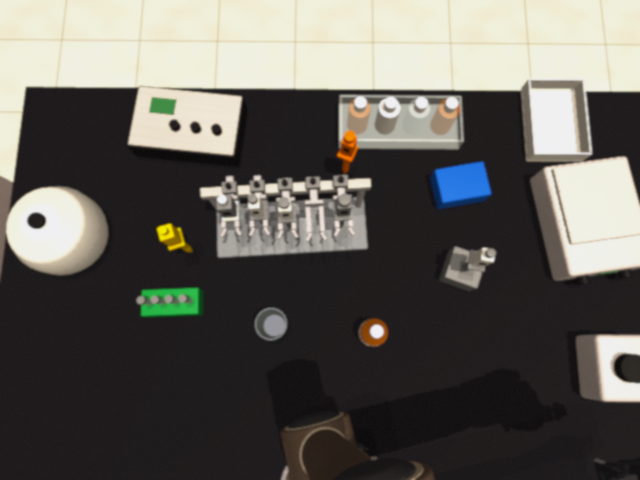

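View pics/wrist0.png

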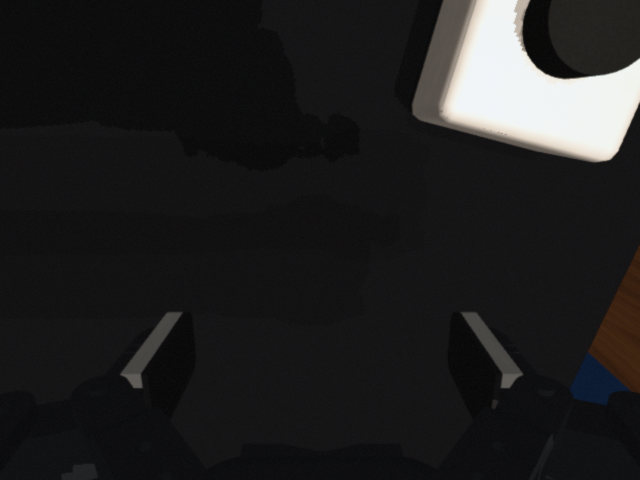

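The scene shows the pipette in the block at top (465–490, 265), and the empty fork as the second hook from the right at top (315, 210), so at rack y = -58. Next I measure both.

```bash
python3 - <<'E'
from h import *
for n in ["top","scene"]:
    c=cam(n); 
    for th in ["pipette","block","rack","hook_free","neighbour_a","neighbour_e","neighbour_b","bottle","beaker","tipbox","tuberack"]:
        r=robot.trace(n,th)
        for d in r[:5]:
            P,u,v=pts(c,np.array(d["region"]))
            if len(P)<5: continue
            print(n,th,round(d["score"],2),np.round(d["extent"]),len(P),"med",np.round(np.median(P,0),3),"lo",np.round(np.percentile(P,3,axis=0),3),"hi",np.round(np.percentile(P,97,axis=0),3))
E
```

```text
top pipette 0.65 [480. 260.  34.  24.] 525 med [ 0.495 -0.289  0.191] lo [ 0.481 -0.306  0.076] hi [ 0.518 -0.279  0.245]
top block 0.74 [461. 269.  43.  46.] 1104 med [ 0.487 -0.282  0.063] lo [ 0.456 -0.323  0.005] hi [ 0.54  -0.252  0.068]
top rack 0.6 [285. 219. 170.  79.] 7174 med [0.592 0.093 0.012] lo [ 0.537 -0.065  0.002] hi [0.664 0.277 0.19 ]
top hook_free 0.62 [317. 208.  26.  62.] 581 med [0.607 0.05  0.194] lo [0.543 0.028 0.185] hi [0.662 0.063 0.213]
top neighbour_a 0.9 [341. 213.  17.  32.] 457 med [ 0.586 -0.01   0.243] lo [ 0.576 -0.026  0.103] hi [0.611 0.005 0.28 ]
top neighbour_a 0.83 [258. 208.  17.  26.] 399 med [0.586 0.159 0.242] lo [0.575 0.149 0.189] hi [0.608 0.175 0.286]
top neighbour_a 0.77 [228. 210.  22.  32.] 497 med [0.584 0.216 0.25 ] lo [0.574 0.205 0.192] hi [0.607 0.235 0.282]
top neighbour_a 0.7 [346. 151.  16.  44.] 476 med [ 0.737 -0.023  0.177] lo [ 0.726 -0.04   0.036] hi [ 0.753 -0.008  0.23 ]
top neighbour_a 0.69 [284. 214.  18.  33.] 451 med [0.581 0.102 0.233] lo [0.57  0.089 0.107] hi [0.61  0.118 0.277]
top neighbour_e 0.9 [341. 213. 
[... 4208 characters left out ...]
bour_b 0.63 [476. 240.  36.  72.] 1148 med [0.554 0.344 0.166] lo [0.534 0.33  0.019] hi [0.566 0.366 0.227]
scene bottle 0.63 [272. 186.  28.  53.] 859 med [ 0.372 -0.084  0.083] lo [ 0.344 -0.111  0.008] hi [ 0.385 -0.055  0.131]
scene beaker 0.91 [366. 198.  28.  45.] 914 med [0.377 0.144 0.065] lo [0.338 0.114 0.014] hi [0.404 0.171 0.091]
scene tipbox 0.81 [136. 316.  77.  56.] 3446 med [ 0.721 -0.292  0.059] lo [ 0.665 -0.354  0.007] hi [ 0.756 -0.238  0.062]
scene tipbox 0.25 [382. 215.  20.  44.] 581 med [0.608 0.162 0.248] lo [0.589 0.149 0.197] hi [0.612 0.174 0.285]
scene tuberack 0.97 [468. 224.  68.  43.] 1625 med [0.429 0.352 0.05 ] lo [0.349 0.311 0.001] hi [0.453 0.437 0.112]
```

```bash
python3 - <<'E'
import cv2
a=cv2.imread("pics/top0.png"); s=cv2.imread("pics/scene0.png")
cv2.imwrite("pics/topc.png",cv2.resize(a[160:310,190:510],None,fx=2.5,fy=2.5,interpolation=3))
cv2.imwrite("pics/scenec.png",cv2.resize(s[150:350,130:450],None,fx=2.5,fy=2.5,interpolation=3))
E
```

```text
(no output)
```

View pics/topc.png

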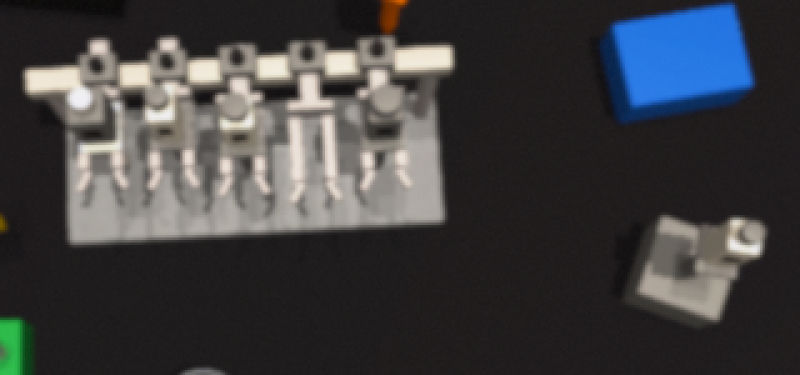

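View pics/scenec.png

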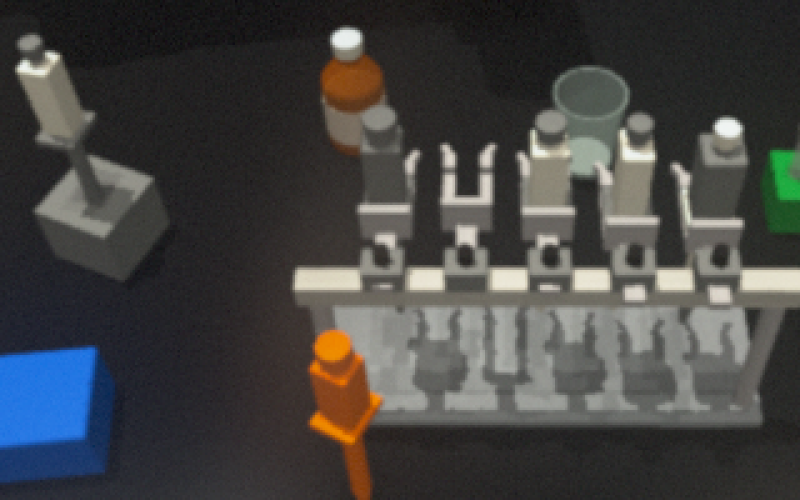

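```bash
python3 - <<'E'
from h import *
T=dict(np.load("pics/top0.npz")); S=dict(np.load("pics/scene0.npz"))
PT=pts(T)[0]; PS=pts(S)[0]
def rect(P,lab):
    P=P[:, :2].astype(np.float32)*1000
    (c,s,a)=cv2.minAreaRect(P); print(lab,len(P),np.round(c,1),np.round(s,1),round(a,1))
def box(P,lo,hi): return P[np.all((P>lo)&(P<hi),axis=1)]
for nm,P in (("top",PT),("scene",PS),("both",np.r_[PT,PS])):
    rect(box(P,[.43,-.36,.060],[.6,-.22,.069]),nm+" blocktop")
    for a,b in ((.140,.148),(.149,.156),(.16,.19),(.19,.218),(.221,.229),(.24,.25)):
        q=box(P,[.45,-.34,a],[.56,-.25,b])
        if len(q)>4: rect(q,f"{nm} pip {a}-{b}"); print(np.round(np.median(q,0),4))
# rack bar
for nm,P in (("top",PT),("scene",PS)):
    q=box(P,[.6,-.08,.176],[.72,.3,.184]); 
    d=cv2.fitLine(q[:,:2].astype(np.float32),cv2.DIST_HUBER,0,.01,.01).ravel(); print(nm,"bar",len(q),d, "ang of line",np.degrees(np.arctan2(-d[0],d[1])) ); rect(q,"bar")
    q=box(P,[.5,-.08,.008],[.72,.3,.0145]); rect(q,"base")
E
```

```text
top blocktop 769 [ 499.8 -296.4] [76.1 76.7] 69.5
top pip 0.14-0.148 14 [ 498.9 -296.8] [34.8 38.1] 79.4
[ 0.4872 -0.2828  0.1454]
top pip 0.149-0.156 103 [ 499.7 -295.5] [32.3 40.7] 81.7
[ 0.4876 -0.286   0.1515]
top pip 0.16-0.19 82 [ 494.9 -289.4] [33.8 17.4] 34.1
[ 0.4922 -0.2848  0.1752]
top pip 0.19-0.218 84 [ 495.1 -289.9] [34.2 18.2] 35.3
[ 0.4921 -0.2848  0.2033]
top pip 0.221-0.229 89 [ 500.3 -295.8] [25.6 25.3] 80.5
[ 0.4942 -0.2903  0.2236]
top pip 0.24-0.25 68 [ 500.1 -296.4] [16.4 16.8] 17.8
[ 0.5001 -0.2956  0.2438]
scene blocktop 817 [ 501.5 -296.1] [78.1 78.3] 70.7
scene pip 0.14-0.148 29 [ 511.2 -288.2] [23.5 50.4] 39.2
[ 0.5182 -0.2844  0.1467]
scene pip 0.149-0.156 124 [ 501.3 -295.2] [34.6 41.8] 77.0
[ 0.5134 -0.2873  0.1519]
scene pip 0.16-0.19 195 [ 508.6 -291.8] [19.1 34.1] 32.2
[ 0.5125 -0.2876  0.1754]
scene pip 0.19-0.218 200 [ 508.  -291.8] [20.9 34.1] 33.7
[ 0.5123 -0.287   0.2046]
scene pip 0.221-0.229 105 [ 502.7 -295.5] [28. 26.] 88.1
[ 0.5067 -0.2918  0.2242]
scene pip 0.24-0.25 61 [ 502.8 -295.5] [17.7 15.9] 45.7
[ 0.5039 -0.295   0.2444]
both blockt
[... 175 characters left out ...]
 78.8
[ 0.5069 -0.2864  0.1519]
both pip 0.16-0.19 277 [ 501.3 -295.5] [27.4 30.7] 78.3
[ 0.5092 -0.2863  0.1753]
both pip 0.19-0.218 284 [ 501.2 -295.8] [28.3 30.4] 78.5
[ 0.5087 -0.2864  0.2043]
both pip 0.221-0.229 194 [ 502.  -295.6] [26.9 28.7] 79.6
[ 0.5034 -0.2911  0.224 ]
both pip 0.24-0.25 129 [ 501.9 -296.4] [19.2 17.2] 10.1
[ 0.5019 -0.2953  0.2439]
top bar 848 [ 0.06499577 -0.9978855   0.64837545  0.10487812] ang of line -176.27339
bar 848 [636.2 107.9] [ 63.7 359.1] 0.9
base 4387 [587.3 104.6] [164.5 359.6] 3.4
scene bar 1316 [ 0.06617269 -0.99780816  0.65582967  0.0645581 ] ang of line -176.20581
bar 1316 [641.8 108.5] [ 61.8 359.6] 0.3
base 6765 [615.1 106.9] [114.7 358.6] 3.8
```

```bash
cat >> h.py <<'E'
def box(P,lo,hi): return P[np.all((P>lo)&(P<hi),axis=1)]
def rackfr(P,yaw=np.radians(3.75)):
    c,s=np.cos(yaw),np.sin(yaw); Q=P.copy(); Q[:,0]=c*P[:,0]+s*P[:,1]; Q[:,1]=-s*P[:,0]+c*P[:,1]; return Q
E
python3 - <<'E'
from h import *
T=dict(np.load("pics/top0.npz")); S=dict(np.load("pics/scene0.npz"))
for nm,c in (("top",T),("scene",S)):
    P=rackfr(pts(c)[0])*1000
    print(nm)
    bar=box(P,[580,-150,177],[720,300,183]); bar=bar[bar[:,0]>640]; print(" bar x",np.percentile(bar[:,0],[2,50,98]),"y",bar[:,1].min(),bar[:,1].max())
    base=box(P,[500,-150,8],[720,300,15]); print(" base x",np.percentile(base[:,0],[.5,99.5]),"y",np.percentile(base[:,1],[.5,99.5]))
    F=box(P,[520,-20,186],[700,50,216])
    for x in range(530,690,6):
        q=F[(F[:,0]>=x)&(F[:,0]<x+6)]
        if len(q): print(x,len(q),"y",np.round([q[:,1].min(),q[:,1].max()],1),"z",np.round([q[:,2].min(),q[:,2].max()],1), "right tine",np.round(q[q[:,1]<8][:,1].max() if (q[:,1]<8).any() else np.nan,1),"left",np.round(q[q[:,1]>8][:,1].min() if (q[:,1]>8).any() else np.nan,1))
E
```

```text
top
 bar x [644.58497233 654.07336788 664.0617287 ] y -113.99667770517766 244.88030357773076
 base x [544.91425654 672.97791909] y [-112.65224787  243.57415692]
530 4 y [-11.8  27.1] z [189.8 191.3] right tine -9.8 left 25.1
536 14 y [-11.8  27. ] z [187.2 194.2] right tine -5.9 left 22.7
542 24 y [-10.1  49.1] z [186.  191.8] right tine -2.2 left 18.3
548 34 y [-8.7 49.2] z [186.1 198.7] right tine -2.3 left 17.9
554 23 y [-9.1 48.5] z [190.1 198.7] right tine -2.7 left 17.5
560 25 y [-9.4 49.9] z [188.3 199.9] right tine -3.0 left 17.3
566 30 y [-9.8 49.8] z [186.3 199.6] right tine -3.4 left 17.1
572 22 y [-10.1  49.6] z [186.  195.5] right tine -1.9 left 18.8
578 29 y [-10.4  49.4] z [186.2 197.7] right tine -2.0 left 18.5
584 25 y [-8.8 49. ] z [186.  197.8] right tine -2.3 left 18.1
590 24 y [-9.2 48.7] z [187.  195.6] right tine -2.7 left 17.8
596 26 y [-9.6 48.6] z [186.  192.8] right tine -3.0 left 17.5
602 77 y [-9.9 49.9] z [186.3 215.7] right tine 6.8 left 8.5
608 62 y [-10.2  49.9] z [186.8 215.9] right tine 6.4 left 8.2
614 9 y [-2.1 49.7] z [188.  213.2] right tine -2.
[... 1456 characters left out ...]
7] right tine nan left 48.8
602 1 y [48.9 48.9] z [195. 195.] right tine nan left 48.9
608 71 y [-10.3  25.3] z [188.4 213.8] right tine 7.6 left 9.1
614 181 y [-10.  50.] z [186.9 213.9] right tine 7.7 left 9.1
620 34 y [ 2.  49.9] z [187.1 212.2] right tine 7.4 left 9.2
626 22 y [ 2.2 14.7] z [188.9 192.1] right tine 7.5 left 9.3
632 6 y [ 2.3 14.7] z [189.4 191.6] right tine 4.1 left 12.9
644 23 y [-6.  21.9] z [199.5 203.5] right tine 1.1 left 14.9
650 36 y [-5.8 22. ] z [200.1 215.6] right tine 6.6 left 8.3
656 55 y [-5.7 22. ] z [198.5 215.9] right tine 6.7 left 8.4
662 79 y [-5.8 22. ] z [186.8 215.6] right tine 6.8 left 8.2
668 93 y [-5.6 22. ] z [186.3 202.9] right tine 6.7 left 8.2
```

```bash
python3 - <<'E'
from h import *
o=robot.get_obs(); M=R.from_rotvec(o["eef_rot"]).as_matrix(); print(np.round(M,3)); print(o["joints"],o["time"])
for k in(0,1): print(np.degrees(np.arctan2(M[1,k],M[0,k])))
E
```

```text
[[ 0.97   0.244  0.   ]
 [ 0.244 -0.97  -0.   ]
 [-0.     0.    -1.   ]]
[-1.32398364e+00  1.25772566e-01 -3.95974227e-02  1.40540552e+00
 -4.83667279e-06  1.57079031e+00] 1.35
14.141669733163601
-75.8583302610682
```

```bash
python3 -m inch '[[0,0,-6,-0.113,0],[0,0,-6,-0.113,0],[0,0,-6,-0.113,0],[0,0,-6,-0.113,0],[0,0,-6,-0.113,0]]' 40; python3 -m inch '[[0,0,-6,-0.113,0],[0,0,-6,-0.113,0],[0,0,-6,-0.113,0],[0,0,-6,-0.113,0],[0,0,-6,-0.113,0]]'; cat >> h.py <<'E'
def need(target,yawx=None):
    o=robot.get_obs(); M=R.from_rotvec(o["eef_rot"]).as_matrix()
    d=M.T@(np.array(target)-o["tool_pos"])*1000
    y=np.degrees(np.arctan2(M[1,0],M[0,0]))
    print("t",round(o["time"],2),"pos",np.round(o["tool_pos"],4),"yawx",round(y,2),"tool shift mm",np.round(d,1),"turn",None if yawx is None else round(-np.radians(yawx-y),4),"F",np.round(o["force"],2),"w",round(o["width"],4),"zaxis",np.round(M[:,2],4))
E
python3 -c "
from h import *
need([.501,-.2955,.31],79)"
```

```text
time: 1.77
tool_pos: [0.1283, -0.5091, 0.2836]
eef_rot: [2.883, 1.248, -0.0]
force: [-0.2, 0.1, -0.1]
width: 0.0855
time: 2.18
tool_pos: [0.1283, -0.5091, 0.3136]
eef_rot: [-2.42, -2.003, -0.0]
force: [0.8, -0.6, -0.1]
width: 0.0853
t 2.18 pos [ 0.1283 -0.5091  0.3136] yawx 79.21 tool shift mm [279.6 326.2   3.6] turn 0.0036 F [ 0.75 -0.61 -0.13] w 0.0853 zaxis [-0.  0. -1.]
```

```bash
for i in 1; do python3 -m inch '[[18.6,21.7,0,0,0],[18.6,21.7,0,0,0],[18.6,21.7,0,0,0],[18.6,21.7,0,0,0],[18.6,21.7,0,0,0]]'; python3 -m inch '[[18.6,21.7,0,0,0],[18.6,21.7,0,0,0],[18.6,21.7,0,0,0],[18.6,21.7,0,0,0],[18.6,21.7,0,0,0]]'; python3 -m inch '[[18.6,21.7,0,0,0],[18.6,21.7,0,0,0],[18.6,21.7,0,0,0],[18.6,21.7,0,0,0],[0,0,0,0,0]]';  done; python3 - <<'E'
from h import *
need([.501,-.2955,.31],79)
c=cam("wrist"); save(c,"w1.png"); np.savez("pics/w1.npz",**c)
P=pts(c)[0]
def rect(P,lab):
    P=P[:, :2].astype(np.float32)*1000
    (cc,s,a)=cv2.minAreaRect(P); print(lab,len(P),np.round(cc,1),np.round(s,1),round(a,1))
for a,b in ((.06,.07),(.149,.156),(.16,.19),(.19,.218),(.221,.229),(.24,.25)):
    q=box(P,[.43,-.36,a],[.58,-.22,b])
    if len(q)>4: rect(q,f"{a}-{b}")
E
```

```text
time: 2.6
tool_pos: [0.2536, -0.438, 0.3134]
eef_rot: [2.426, 1.995, -0.0]
force: [-0.1, 0.3, -1.1]
width: 0.0852
time: 3.02
tool_pos: [0.3782, -0.3675, 0.3134]
eef_rot: [2.426, 1.996, -0.0]
force: [0.3, -1.6, -0.2]
width: 0.0854
time: 3.43
tool_pos: [0.48, -0.3099, 0.3123]
eef_rot: [-2.421, -2.0, -0.002]
force: [-1.1, -0.4, -0.1]
width: 0.0853
t 3.43 pos [ 0.48   -0.3099  0.3123] yawx 79.12 tool shift mm [18.1 17.9  2.4] turn 0.0021 F [-1.08 -0.38 -0.1 ] w 0.0853 zaxis [ 5.0e-04  1.5e-03 -1.0e+00]
0.06-0.07 4491 [ 500.6 -298.1] [75.3 75.1] 70.4
0.149-0.156 1053 [ 502.9 -296.5] [33.8 39.9] 80.3
0.16-0.19 351 [ 500.  -287.4] [32.1 14.5] 26.3
0.19-0.218 552 [ 499.5 -288.4] [33.7 16. ] 31.1
0.221-0.229 1337 [ 504.3 -296.3] [26.4 25.9] 80.4
0.24-0.25 1170 [ 504.6 -296. ] [17.1 17.6] 33.4
```

View pics/w1.png

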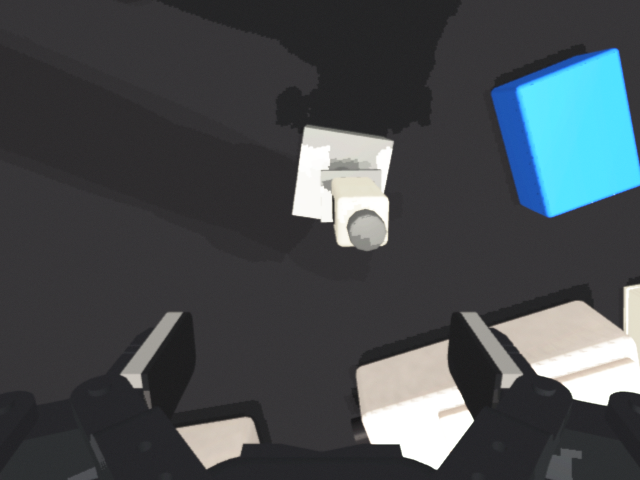

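The pipette sits at pixel (360, 215), upright in the block. The wrist and top measurements agree to about 3 mm, with yaw about 80°. I align above it first, then descend.

```bash
python3 -m inch '[[4,4.5,0,-0.01,0],[4,4.5,0,0,0],[4,4.5,0,0,0],[0,0,0,0,0],[0,0,0,0,0]]'; python3 -c "
from h import *
need([.502,-.296,.206],79.9)"
```

```text
time: 3.9
tool_pos: [0.4919, -0.3031, 0.3134]
eef_rot: [2.416, 2.007, -0.0]
force: [0.3, -0.9, -0.5]
width: 0.0854
t 3.9 pos [ 0.4919 -0.3031  0.3134] yawx 79.44 tool shift mm [  8.8   8.6 107.4] turn -0.008 F [ 0.31 -0.92 -0.51] w 0.0854 zaxis [ 1.e-04 -2.e-04 -1.e+00]
```

```bash
python3 -m inch '[[4.4,4.3,0,-0.008,0],[4.4,4.3,0,0,0],[0,0,10,0,0],[0,0,20,0,0],[0,0,20,0,0]]'; python3 -m inch '[[0,0,20,0,0],[0,0,20,0,0],[0,0,12,0,0],[0,0,5,0,0],[0,0,0,0,0]]'; python3 -c "
from h import *
need([.502,-.296,.206],79.9)"
```

```text
time: 4.32
tool_pos: [0.5028, -0.2957, 0.2634]
eef_rot: [2.406, 2.017, 0.001]
force: [-0.8, -0.6, -0.2]
width: 0.085
time: 4.73
tool_pos: [0.5017, -0.2953, 0.205]
eef_rot: [-2.406, -2.016, 0.001]
force: [0.2, -0.5, -0.5]
width: 0.0855
t 4.73 pos [ 0.5017 -0.2953  0.205 ] yawx 79.92 tool shift mm [-0.7  0.4 -1. ] turn 0.0004 F [ 0.21 -0.52 -0.53] w 0.0855 zaxis [-0.002   0.0012 -1.    ]
```

```bash
python3 -m inch '[[0,0,0,0,0.3],[0,0,0,0,0.5],[0,0,0,0,0.6],[0,0,0,0,0.7],[0,0,0,0,0.8]]' 45; python3 -m inch '[[0,0,0,0,0.9],[0,0,0,0,1],[0,0,0,0,1],[0,0,0,0,1],[0,0,0,0,1]]';  python3 - <<'E'
from h import *
need([.502,-.296,.206],79.9)
c=cam("wrist"); save(c,"w2.png"); np.savez("pics/w2.npz",**c)
E
```

```text
time: 5.15
tool_pos: [0.5023, -0.2959, 0.207]
eef_rot: [2.407, 2.017, 0.001]
force: [-4.8, 0.1, 13.8]
width: 0.0255
time: 5.57
tool_pos: [0.5019, -0.2958, 0.207]
eef_rot: [2.408, 2.017, -0.0]
force: [-1.4, 0.9, 6.1]
width: 0.0256
t 5.57 pos [ 0.5019 -0.2958  0.207 ] yawx 79.91 tool shift mm [-0.2  0.1  1. ] turn 0.0002 F [-1.38  0.86  6.08] w 0.0256 zaxis [ 3.e-04 -6.e-04 -1.e+00]
```

View pics/w2.png

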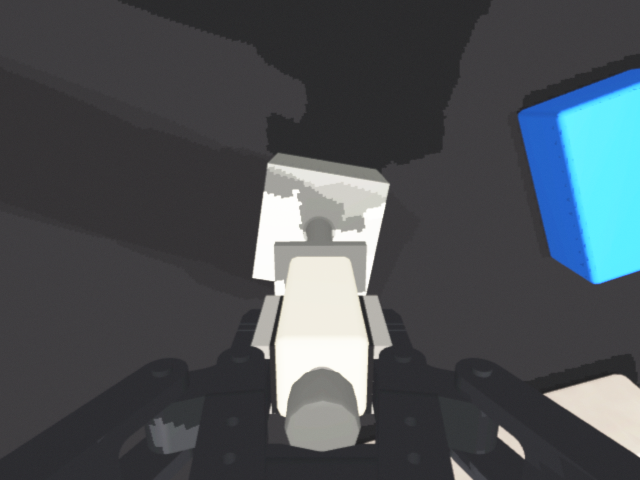

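Gripped, with handle and collar square in the jaws (collar at pixel (320, 255)). Width is 25.6 mm. Lifting.

```bash
python3 -m inch '[[0,0,-3,0,1],[0,0,-6,0,1],[0,0,-10,0,1],[0,0,-10,0,1],[0,0,-10,0,1]]'; python3 -m inch '[[0,0,-10,0,1],[0,0,-10,0,1],[0,0,-9,0,1],[0,0,-4,0,1],[0,0,0,0,1]]';  python3 - <<'E'
from h import *
need([.480,-.080,.277],93.75)
c=cam("wrist"); save(c,"w3.png"); np.savez("pics/w3.npz",**c)
E
```

```text
time: 6.03
tool_pos: [0.5022, -0.2958, 0.2465]
eef_rot: [2.408, 2.017, 0.0]
force: [-1.0, 0.4, -1.9]
width: 0.0252
time: 6.45
tool_pos: [0.5025, -0.296, 0.2797]
eef_rot: [2.407, 2.016, 0.001]
force: [0.1, 0.4, -1.6]
width: 0.0256
t 6.45 pos [ 0.5025 -0.296   0.2797] yawx 79.91 tool shift mm [208.7 -60.    2.5] turn -0.2415 F [ 0.11  0.36 -1.55] w 0.0256 zaxis [ 0.0018 -0.001  -1.    ]
```

View pics/w3.png

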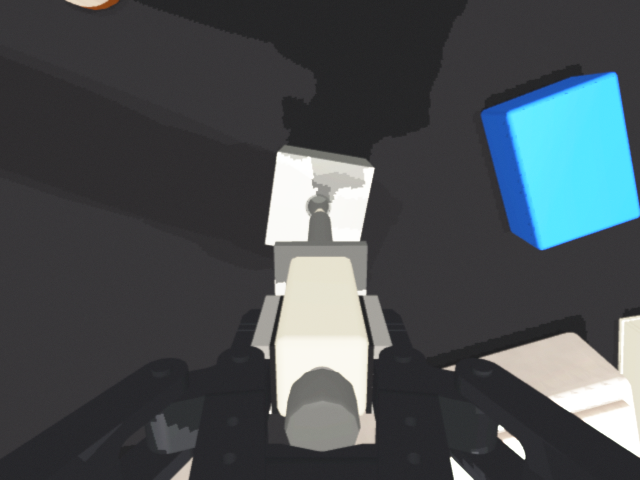

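```bash
python3 -m inch '[[0,0,0,-0.08,1],[0,0,0,-0.08,1],[0,0,0,-0.0815,1],[8,0,0,0,1],[16,0,0,0,1]]'; python3 -m inch '[[22,0,0,0,1],[22,0,0,0,1],[22,0,0,0,1],[22,0,0,0,1],[22,0,0,0,1]]'; python3 -m inch '[[22,0,0,0,1],[22,0,0,0,1],[22,0,0,0,1],[22,0,0,0,1],[22,0,0,0,1]]';python3 -m inch '[[22,0,0,0,1],[22,0,0,0,1],[16,0,0,0,1],[8,0,0,0,1],[0,0,0,0,1]]';  python3 - <<'E'
from h import *
need([.485,.040,.277],93.75)
for n in ["wrist","top","scene"]:
    c=cam(n); save(c,n+"4.png"); np.savez("pics/"+n+"4.npz",**c)
E
```

```text
time: 6.92
tool_pos: [0.5003, -0.272, 0.2772]
eef_rot: [-2.151, -2.288, 0.001]
force: [-0.1, 0.5, -2.6]
width: 0.0254
time: 7.33
tool_pos: [0.4925, -0.1597, 0.2781]
eef_rot: [-2.149, -2.29, -0.0]
force: [0.4, -0.0, -2.3]
width: 0.0254
time: 7.75
tool_pos: [0.485, -0.05, 0.2782]
eef_rot: [-2.149, -2.291, -0.0]
force: [-0.2, -0.2, -2.8]
width: 0.0255
time: 8.17
tool_pos: [0.4809, 0.0175, 0.2782]
eef_rot: [-2.145, -2.295, -0.0]
force: [0.7, -0.3, -2.7]
width: 0.0254
t 8.17 pos [0.4809 0.0175 0.2782] yawx 93.85 tool shift mm [22.1  5.6  1.3] turn 0.0017 F [ 0.69 -0.26 -2.67] w 0.0254 zaxis [-2.e-04  4.e-04 -1.e+00]
```

View pics/wrist4.png

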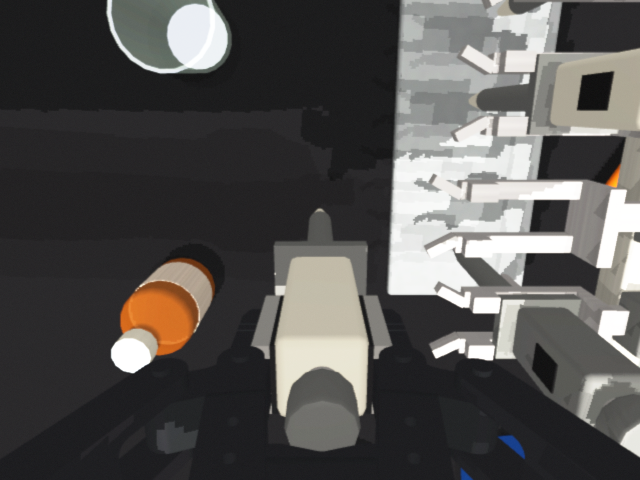

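View pics/scene4.png

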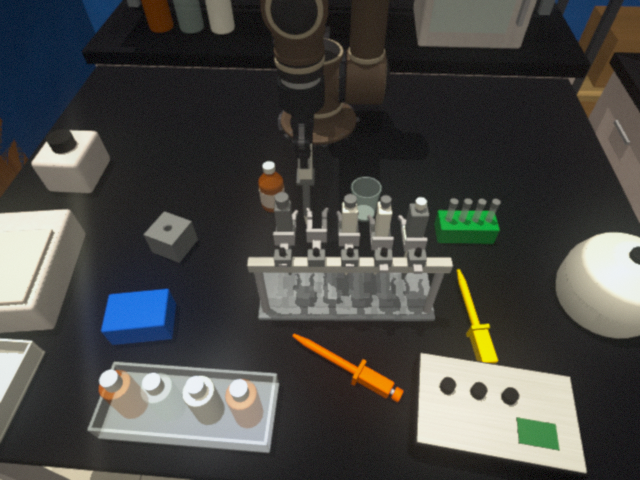

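View pics/top4.png

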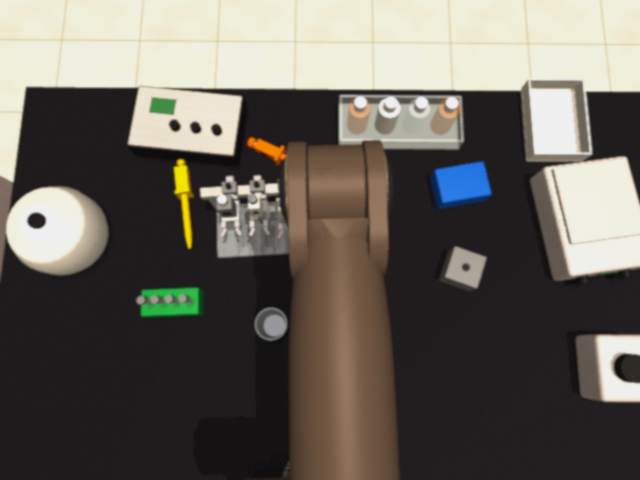

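The wrist view shows the pipette held upright with its collar at (320, 265). The empty fork is at right, tines around (510, 190) and (510, 243). The orange and yellow look-alikes have toppled on their own, far from the arm. Next I measure fork against collar.

```bash
cat >> h.py <<'E'
def forkfit(c,yaw=np.radians(3.75)):
    P=rackfr(pts(c)[0],yaw)*1000
    F=box(P,[545,-14,184],[600,30,192]); 
    # inner/outer edges of tines vs x
    from numpy import polyfit
    out={}
    for k in ("ro","ri","li","lo"):
        L=[]
        for x in range(545,600,4):
            q=F[(F[:,0]>=x)&(F[:,0]<x+4)]; r=q[q[:,1]<7.7][:,1]; l=q[q[:,1]>7.7][:,1]
            s=r if k[0]=="r" else l
            if len(s)<2: continue
            L.append((x+2,{"ro":s.min,"ri":s.max,"li":s.min,"lo":s.max}[k]()))
        L=np.array(L)
        if len(L)>3:
            p=polyfit(L[:,0],L[:,1],1); out[k]=(round(p[0],3),round(float(np.median(L[:,1])),1))
    print("fork edges (slope,med y):",out)
E
python3 - <<'E'
from h import *
for n in ("wrist","scene"):
    c=dict(np.load(f"pics/{n}4.npz")); forkfit(c)
    P=rackfr(pts(c)[0])*1000
    for x in range(524,620,6):
        q=box(P,[x,-16,184],[x+6,32,216]); 
        if len(q): 
            r=q[q[:,1]<7.7]; l=q[q[:,1]>7.7]
            print(x,len(q),"z",np.round([q[:,2].min(),q[:,2].max()],1),"r",np.round([r[:,1].min(),r[:,1].max()],1) if len(r) else "","l",np.round([l[:,1].min(),l[:,1].max()],1) if len(l) else "")
    zt=robot.get_obs()["tool_pos"][2]
    G=pts(c)[0]*1000
    for a,b,l in ((-58,-53,"collar"),(15,21,"handletop"),(36,43,"button"),(-160,-70,"shaft")):
        q=box(G,[440,-25,278+a],[530,60,278+b])
        if len(q)>5:
            (cc,s,an)=cv2.minAreaRect(q[:,:2].astype(np.float32)); print(l,len(q),np.round(cc,1),np.round(s,1),round(an,1),"z",np.round(np.percentile(q[:,2],[1,99]),1))
E
```

```text
fork edges (slope,med y): {'ro': (np.float64(-0.104), -11.9), 'ri': (np.float64(-0.0), -2.9), 'li': (np.float64(-0.088), 16.2), 'lo': (np.float64(0.014), 24.5)}
530 51 z [184.1 191.3] r [-12.3  -9.9] l [22.7 25.7]
536 332 z [184.  191.5] r [-14.9  -6.1] l [19.3 27.4]
542 332 z [184.  191.7] r [-12.7  -2.9] l [16.1 24.1]
548 663 z [184.1 198.9] r [-12.   -2.7] l [15.5 24.6]
554 560 z [184.1 199.1] r [-12.   -2.8] l [16.  24.6]
560 489 z [184.1 198.7] r [-11.8  -2.8] l [15.9 24.5]
566 357 z [184.1 191.7] r [-11.9  -2.8] l [16.1 24.5]
572 458 z [184.1 192.3] r [-11.9  -2.9] l [16.1 24.6]
578 467 z [184.1 191.8] r [-11.9  -2.8] l [16.1 24.5]
584 465 z [184.  192.6] r [-11.9  -2.9] l [16.2 24.5]
590 468 z [184.1 191.9] r [-12.   -2.8] l [16.  24.5]
596 465 z [184.1 192. ] r [-11.9  -2.8] l [16.2 24.5]
602 2300 z [184.  213.7] r [-12.    7.7] l [ 7.7 24.6]
608 1813 z [184.  214.1] r [-11.9   7.7] l [ 7.7 24.6]
614 57 z [196.3 212.2] r [-11.7   6.8] l [ 8.3 24.4]
collar 2226 [480.5  22. ] [40.2 24. ] 3.9 z [220.4 224.6]
handletop 6232 [481.5  18.1] [67.  26.5] 3.4 z [293.1 298.7]
button 833
[... 363 characters left out ...]
 25.2]
548 3 z [187. 196.] r [-1.4 -1.4] l [23.3 25.2]
554 18 z [194.2 198.4] r [-8.7 -2.9] l [17.7 25.2]
560 33 z [188.5 198.6] r [-10.3  -2.8] l [17.7 25.2]
566 38 z [188. 200.] r [-10.2  -2.6] l [17.7 25.2]
572 24 z [188.1 191.8] r [-10.2  -2.7] l [17.8 25.2]
578 23 z [188.2 193.1] r [-10.1  -2.5] l [17.8 25.3]
584 26 z [188.6 191.8] r [-9.9 -2.3] l [17.9 25.3]
608 69 z [188.8 214.7] r [-10.2   7.6] l [ 9.3 25.3]
614 190 z [184.4 214.1] r [-10.2   7.6] l [ 9.1 25.3]
collar 125 [482.7  16.4] [42.7 33.9] 3.5 z [220.1 224.9]
handletop 12 [485.   28.8] [17.4  1.8] 5.2 z [294.  297.6]
button 7 [486.2  27.7] [37.4  1.9] 5.3 z [314.7 320.8]
shaft 188 [486.7  15.7] [ 8.  14.9] 0.2 z [119.8 203.6]
```

```bash
python3 -m inch '[[5,5,0,0.001,1],[6,8,3,0,1],[6,8,4,0,1],[4,6,4,0,1],[1,3,1,0,1]]'; python3 -m inch '[[0,0,0,0,1],[0,0,0,0,1],[0,0,0,0,1],[0,0,0,0,1],[0,0,0,0,1]]';  python3 - <<'E'
from h import *
need([.513,.041,.264],93.75)
for n in ["wrist","scene"]:
    c=cam(n); save(c,n+"5.png"); np.savez("pics/"+n+"5.npz",**c); forkfit(c)
    G=rackfr(pts(c)[0])*1000; z0=robot.get_obs()["tool_pos"][2]*1000
    for a,b,l in ((-58,-53,"collar"),(-145,-70,"shaft")):
        q=box(G,[485,-20,z0+a],[535,35,z0+b])
        if len(q)>5:
            (cc,s,an)=cv2.minAreaRect(q[:,:2].astype(np.float32)); print(l,len(q),np.round(cc,1),np.round(s,1),round(an,1),"lo",np.round(np.percentile(q,1,axis=0),1),"hi",np.round(np.percentile(q,99,axis=0),1),"zmed",np.median(q[:,2]))
    q=box(G,[570,-20,180],[600,35,194]); print("seat z hist",np.percentile(q[:,2],[50,90,97]))
s=cv2.imread("pics/scene5.png"); cv2.imwrite("pics/scene5c.png",cv2.resize(s[120:320,200:450],None,fx=3,fy=3,interpolation=3))
E
```

```text
time: 8.73
tool_pos: [0.5111, 0.0401, 0.2648]
eef_rot: [-2.147, -2.291, 0.002]
force: [0.4, -0.2, -2.4]
width: 0.0254
time: 9.15
tool_pos: [0.5101, 0.0393, 0.2666]
eef_rot: [2.149, 2.291, 0.0]
force: [0.6, 0.1, -2.1]
width: 0.0254
t 9.15 pos [0.5101 0.0393 0.2666] yawx 93.68 tool shift mm [1.5 3.  2.6] turn -0.0012 F [ 0.62  0.1  -2.14] w 0.0254 zaxis [ 5.e-04 -0.e+00 -1.e+00]
fork edges (slope,med y): {'ro': (np.float64(-0.099), -11.7), 'ri': (np.float64(0.002), -2.7), 'li': (np.float64(-0.089), 15.6), 'lo': (np.float64(0.012), 24.6)}
collar 2200 [511.5  10.5] [40.1 24.1] 0.1 lo [491.7  -0.6 209.2] hi [531.3  22.1 212.8] zmed 211.33740162284442
shaft 477 [519.3   6.6] [34.1 31.2] 89.9 lo [504.1   6.1 122.3] hi [522.3  12.  174.4] zmed 147.0296517381221
seat z hist [189.84620854 190.78459386 191.15698256]
fork edges (slope,med y): {'ro': (np.float64(-0.088), -9.8), 'ri': (np.float64(0.065), -2.7), 'li': (np.float64(0.034), 17.8), 'lo': (np.float64(0.031), 25.2)}
collar 121 [513.2   6.7] [43.3 33. ] 0.2 lo [492.6  -9.9 208.7] hi [534.   23.2 213.4] zmed 211.2367867334085
shaft 176 [517.    6.3] [ 9.9 15.4] 8.0 lo [512.2  -1.6 123. ] hi [521.4  13.3 189.3] zmed 157.79657465785334
seat z hist [190.36769048 191.52635079 192.18317825]
```

View pics/wrist5.png

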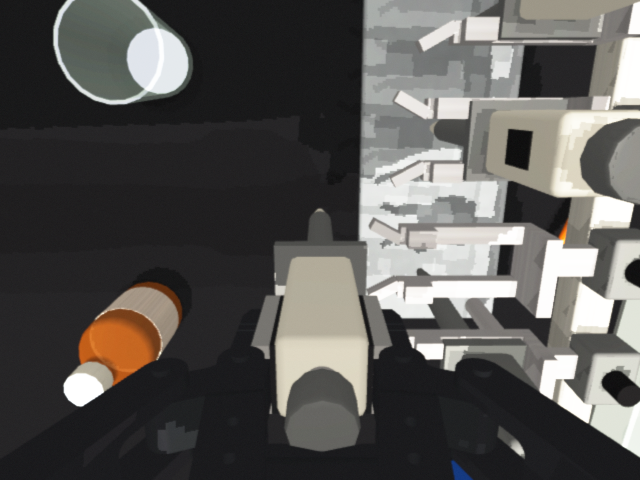

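View pics/scene5c.png

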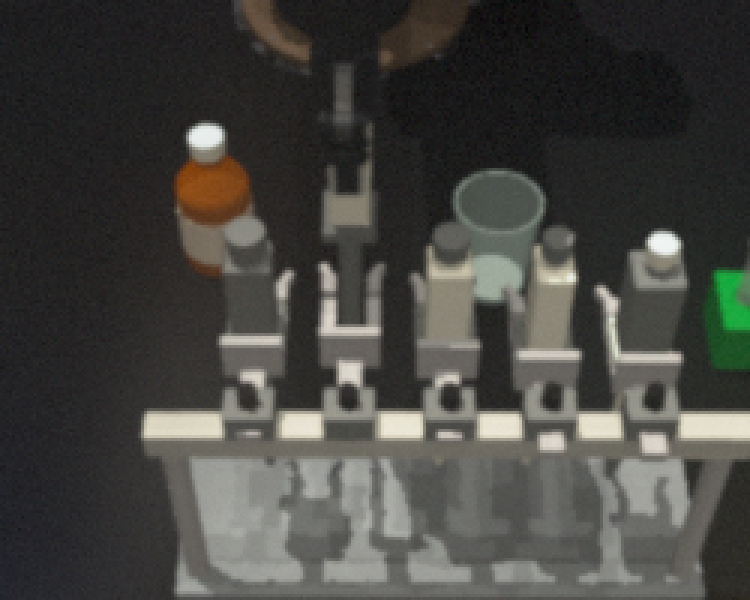

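Both cameras say the pipette is about 1.0 mm too far toward -y of the slot. The collar underside is at about 204 mm. I'll correct, lower to about 201 mm, start in and re-check.

```bash
python3 -m inch '[[0.5,0,1,-0.001,1],[0.5,0,1,0,1],[0,3,1,0,1],[0,5,0.5,0,1],[0,5,0,0,1]]'; python3 -m inch '[[0,4,0,0,1],[0,2,0,0,1],[0,1,0,0,1],[0,0,0,0,1],[0,0,0,0,1]]';  cat > m.py <<'E'
from h import *
import sys
k=sys.argv[1]
need([.513,.041,.264],93.75)
o=robot.get_obs(); t=rackfr(o["tool_pos"][None])[0]*1000; print("tcp rack-rot",np.round(t,2)); z0=t[2]
for n in ["wrist","scene"]:
    c=cam(n); save(c,n+k+".png"); np.savez("pics/"+n+k+".npz",**c); 
    G=rackfr(pts(c)[0])*1000
    F=box(G,[568,-16,184],[600,32,194]); r=F[F[:,1]<7][:,1]; l=F[F[:,1]>7][:,1]
    if len(r)>4 and len(l)>4: print(n,"fork edges",np.round(np.r_[np.percentile(r,[1,99]),np.percentile(l,[1,99])],1))
    # plate front
    q=box(G,[595,-11,196],[622,25,210]); print("plate x pct",np.round(np.percentile(q[:,0],[2,10,50,90,98]),1) if len(q)>5 else None)
    q=box(G,[t[0]-26,-14,z0-58],[t[0]+26,30,z0-53])
    if len(q)>5: print("collar lo",np.round(np.percentile(q,1,axis=0),1),"hi",np.round(np.percentile(q,99,axis=0),1),"zmed",np.round(np.median(q[:,2]),1))
    q=box(G,[t[0]-14,-14,z0-150],[t[0]+14,30,z0-85])
    if len(q)>5: print("shaft lo",np.round(np.percentile(q,1,axis=0),1),"hi",np.round(np.percentile(q,99,axis=0),1))
E
python3 m.py 6
```

```text
time: 9.67
tool_pos: [0.5235, 0.0414, 0.2627]
eef_rot: [2.147, 2.293, 0.0]
force: [0.8, 0.3, -1.4]
width: 0.0255
time: 10.08
tool_pos: [0.5301, 0.0418, 0.2627]
eef_rot: [-2.147, -2.293, 0.0]
force: [-0.6, 0.0, -2.4]
width: 0.0258
t 10.08 pos [0.5301 0.0418 0.2627] yawx 93.75 tool shift mm [  0.3 -17.1  -1.3] turn 0.0001 F [-0.63  0.   -2.43] w 0.0258 zaxis [-3.e-04 -1.e-04 -1.e+00]
tcp rack-rot [531.66   7.02 262.71]
wrist fork edges [-11.6  -2.8  15.7  24.5]
plate x pct [607.3 607.4 607.8 609.3 613.3]
collar lo [511.8   0.6 205.1] hi [551.4  23.2 208.9] zmed 207.5
shaft lo [524.1   7.9 113.3] hi [537.4  13.2 166.5]
scene fork edges [-10.2  -2.4  17.8  25.3]
plate x pct [612.3 613.8 614.9 615.9 616.7]
collar lo [512.   -9.4 204.8] hi [553.2  23.3 209.5] zmed 207.6
shaft lo [ 5.329e+02 -3.000e-01  1.284e+02] hi [540.9  13.5 176.7]
```

View pics/wrist6.png

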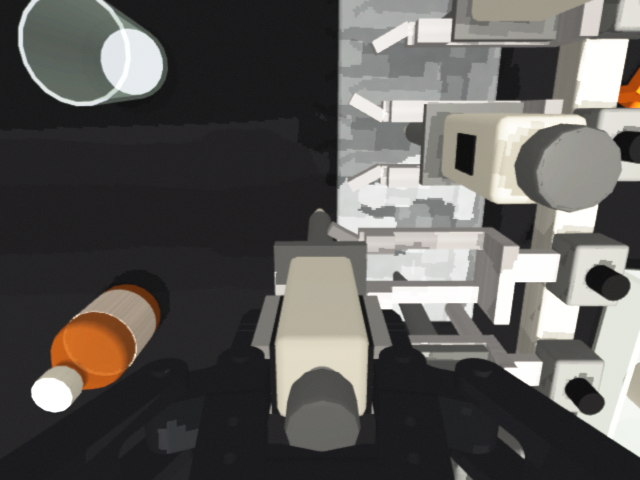

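```bash
python3 -m inch '[[0.4,2,0,0,1],[0,3,0,0,1],[0,4,0,0,1],[0,4,0,0,1],[0,3,0,0,1]]'; python3 -m inch '[[0,3,0,0,1],[0,3,0,0,1],[0,3,0,0,1],[0,1,0,0,1],[0,0,0,0,1]]';  python3 m.py 7
```

```text
time: 10.6
tool_pos: [0.5466, 0.0433, 0.2627]
eef_rot: [2.147, 2.293, 0.0]
force: [0.8, -0.9, -1.3]
width: 0.0257
time: 11.02
tool_pos: [0.5563, 0.0439, 0.2626]
eef_rot: [-2.147, -2.293, 0.0]
force: [0.1, 0.1, -1.3]
width: 0.0254
t 11.02 pos [0.5563 0.0439 0.2626] yawx 93.75 tool shift mm [ -0.1 -43.4  -1.4] turn 0.0 F [ 0.05  0.11 -1.3 ] w 0.0254 zaxis [-2.e-04  0.e+00 -1.e+00]
tcp rack-rot [557.93   7.44 262.62]
wrist fork edges [-11.6  -2.7  16.1  24.5]
plate x pct [607.4 607.6 607.8 611.1 613.6]
collar lo [538.    0.9 205. ] hi [577.7  23.6 208.8] zmed 207.4
shaft lo [550.4   8.1 113. ] hi [564.2  13.4 141.6]
scene fork edges [-10.1  -2.4  17.8  25.3]
plate x pct [613.2 613.7 614.9 616.  616.4]
collar lo [538.8  -8.6 205. ] hi [580.   23.4 209.5] zmed 207.2
shaft lo [558.7  -0.  157. ] hi [567.1  13.8 177.3]
```

View pics/wrist7.png

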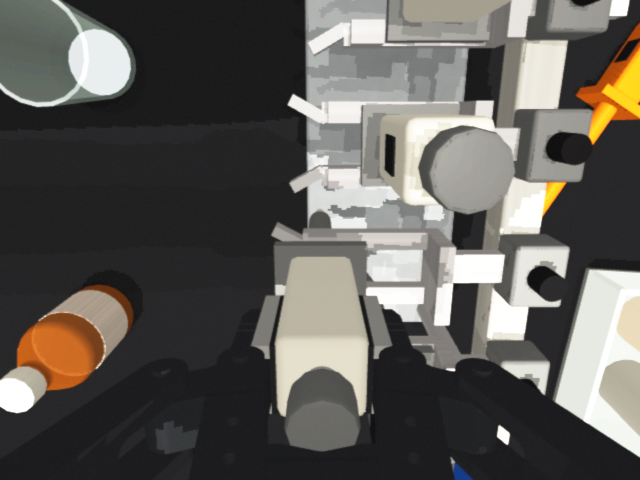

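The shaft has entered between the tines with no side force (collar over the lips, plate front at x ≈ 607). I'll carry on, then creep the last millimetres.

```bash
python3 -m inch '[[0,3,0,0,1],[0,4,0,0,1],[0,4,0,0,1],[0,4,0,0,1],[0,3,0,0,1]]'; python3 -m inch '[[0,2,0,0,1],[0,1.5,0,0,1],[0,0.8,0,0,1],[0,0.4,0,0,1],[0,0,0,0,1]]';  python3 -c "
from h import *
need([.5862,.0457,.2626],93.75); print(rackfr(robot.get_obs()['tool_pos'][None])*1000)"
```

```text
time: 11.53
tool_pos: [0.5745, 0.0451, 0.2627]
eef_rot: [-2.147, -2.293, -0.0]
force: [-0.1, -0.1, -1.5]
width: 0.0255
time: 11.95
tool_pos: [0.5787, 0.0454, 0.2628]
eef_rot: [-2.148, -2.293, 0.0]
force: [0.3, -0.1, -1.4]
width: 0.0257
t 11.95 pos [0.5787 0.0454 0.2628] yawx 93.75 tool shift mm [-0.2  7.5  0.2] turn 0.0 F [ 0.28 -0.08 -1.4 ] w 0.0257 zaxis [-0.  0. -1.]
[[580.38455912   7.44254998 262.81303361]]
```

```bash
python3 -m inch '[[0,1,0,0,1],[0,0.8,0,0,1],[0,0.7,0,0,1],[0,0.7,0,0,1],[0,0.5,0,0,1]]'; python3 -m inch '[[0,0.4,0,0,1],[0,0.4,0,0,1],[0,0.4,0,0,1],[0,0.4,0,0,1],[0,0,0,0,1]]'
```

```text
time: 12.37
tool_pos: [0.5824, 0.0456, 0.2628]
eef_rot: [2.148, 2.293, 0.0]
force: [-0.7, -0.4, -2.3]
width: 0.0252
time: 12.78
tool_pos: [0.584, 0.0457, 0.2628]
eef_rot: [2.148, 2.293, 0.0]
force: [0.7, -1.3, -1.8]
width: 0.0252
```

```bash
python3 -c "
from h import *
need([.5862,.0457,.2626],93.75); print(rackfr(robot.get_obs()['tool_pos'][None])*1000)"; python3 -m inch '[[0,0.3,0,0,1],[0,0.3,0,0,1],[0,0.3,0,0,1],[0,0,0,0,1],[0,0,0,0,1]]'
```

```text
t 12.78 pos [0.584  0.0457 0.2628] yawx 93.75 tool shift mm [-0.2  2.2  0.2] turn 0.0 F [ 0.69 -1.27 -1.79] w 0.0252 zaxis [ 0.  0. -1.]
[[585.75380723   7.44110336 262.78332154]]
time: 13.2
tool_pos: [0.5848, 0.0458, 0.2628]
eef_rot: [-2.148, -2.293, 0.0]
force: [0.4, 0.2, -1.3]
width: 0.0254
```

```bash
python3 -m inch '[[0,0.3,0,0,1],[0,0.3,0,0,1],[0,0.3,0,0,1],[0,0,0,0,1],[0,0,0,0,1]]'
```

```text
time: 13.62
tool_pos: [0.5857, 0.0459, 0.2628]
eef_rot: [-2.147, -2.293, 0.0]
force: [0.2, -0.8, -0.8]
width: 0.0256
```

```bash
python3 -m inch '[[0,0.3,0,0,1],[0,0.3,0,0,1],[0,0.3,0,0,1],[0,0,0,0,1],[0,0,0,0,1]]'
```

```text
time: 14.03
tool_pos: [0.5862, 0.0459, 0.2628]
eef_rot: [-2.147, -2.293, 0.001]
force: [-3.2, -0.1, 0.2]
width: 0.0258
```

```bash
python3 -m inch '[[0,0.2,0,0,1],[0,0,0,0,1],[0,0,0,0,1],[0,0,0,0,1],[0,0,0,0,1]]'; python3 m.py 8
```

```text
time: 14.45
tool_pos: [0.5863, 0.0459, 0.2628]
eef_rot: [-2.147, -2.292, 0.001]
force: [-6.1, 0.5, 1.0]
width: 0.0253
t 14.45 pos [0.5863 0.0459 0.2628] yawx 93.75 tool shift mm [ -0.1 -73.4  -1.1] turn 0.0 F [-6.12  0.55  1.05] w 0.0253 zaxis [-1.1e-03 -1.0e-04 -1.0e+00]
tcp rack-rot [588.     7.44 262.79]
plate x pct [595.7 598.2 604.7 609.1 613.2]
collar lo [568.    1.1 205.2] hi [611.1  24.3 209.2] zmed 207.6
shaft lo [580.4   8.3 113. ] hi [593.7  13.3 139.2]
plate x pct [597.7 600.  614.3 615.6 616.2]
collar lo [568.7  -9.  205.2] hi [613.7  23.7 209.7] zmed 207.6
```

Felt the plate: about -6 N in x, at 588 mm (expected 587). I'll back off 0.9 mm, so the collar sits inside the 2.6 mm play, then lower slowly.

```bash
python3 -m inch '[[0,-0.5,0,0,1],[0,-0.4,0,0,1],[0,0,0.5,0,1],[0,0,0.7,0,1],[0,0,0.7,0,1]]'; python3 -m inch '[[0,0,0.6,0,1],[0,0,0.5,0,1],[0,0,0.5,0,1],[0,0,0.5,0,1],[0,0,0,0,1]]'
```

```text
time: 14.97
tool_pos: [0.5861, 0.0459, 0.2609]
eef_rot: [2.147, 2.293, 0.0]
force: [-2.8, -0.3, -1.7]
width: 0.0258
time: 15.38
tool_pos: [0.5861, 0.0459, 0.2587]
eef_rot: [2.147, 2.293, 0.0]
force: [-1.2, 0.1, -2.0]
width: 0.026
```

```bash
python3 -m inch '[[0,-0.2,0.6,0,1],[0,0,0.6,0,1],[0,0,0.6,0,1],[0,0,0.6,0,1],[0,0,0.4,0,1]]'; python3 -m inch '[[0,0,0.4,0,1],[0,0,0.4,0,1],[0,0,0.4,0,1],[0,0,0.2,0,1],[0,0,0,0,1]]'
```

```text
time: 15.8
tool_pos: [0.5858, 0.0458, 0.2559]
eef_rot: [2.147, 2.293, 0.0]
force: [-0.3, 0.3, -1.5]
width: 0.0255
time: 16.22
tool_pos: [0.5857, 0.0458, 0.2545]
eef_rot: [-2.147, -2.293, 0.0]
force: [-0.3, -0.5, -1.9]
width: 0.0257
```

```bash
python3 -m inch '[[0,0,0.3,0,1],[0,0,0.3,0,1],[0,0,0.3,0,1],[0,0,0.2,0,1],[0,0,0,0,1]]'
```

```text
time: 16.63
tool_pos: [0.5857, 0.0458, 0.2534]
eef_rot: [-2.147, -2.293, 0.0]
force: [-0.1, -0.4, -1.3]
width: 0.0251
```

```bash
python3 -m inch '[[0,0,0.2,0,1],[0,0,0.2,0,1],[0,0,0.2,0,1],[0,0,0,0,1],[0,0,0,0,1]]'
```

```text
time: 17.05
tool_pos: [0.5857, 0.0459, 0.2529]
eef_rot: [-2.147, -2.293, 0.0]
force: [-0.3, -0.4, -2.2]
width: 0.0256
```

```bash
python3 -m inch '[[0,0,0.2,0,1],[0,0,0.2,0,1],[0,0,0.1,0,1],[0,0,0,0,1],[0,0,0,0,1]]'
```

```text
time: 17.47
tool_pos: [0.5858, 0.0459, 0.2525]
eef_rot: [2.147, 2.293, 0.0]
force: [0.9, -0.5, -0.5]
width: 0.0258
```

```bash
python3 -m inch '[[0,0,0.2,0,1],[0,0,0.2,0,1],[0,0,0,0,1],[0,0,0,0,1],[0,0,0,0,1]]'
```

```text
time: 17.88
tool_pos: [0.5857, 0.0458, 0.2524]
eef_rot: [2.147, 2.293, 0.0]
force: [-0.2, -0.2, 3.2]
width: 0.0259
```

```bash
python3 -m inch '[[0,0,0.15,0,1],[0,0,0.1,0,1],[0,0,0,0,1],[0,0,0,0,1],[0,0,0,0,1]]'; python3 m.py 9
```

```text
time: 18.3
tool_pos: [0.5858, 0.0458, 0.2524]
eef_rot: [2.147, 2.293, 0.001]
force: [-2.7, -0.7, 5.5]
width: 0.0257
t 18.3 pos [0.5858 0.0458 0.2524] yawx 93.75 tool shift mm [ -0.  -72.9 -11.7] turn 0.0 F [-2.71 -0.72  5.47] w 0.0257 zaxis [ 8.e-04  0.e+00 -1.e+00]
tcp rack-rot [587.49   7.39 252.36]
plate x pct [595.7 597.9 605.  609.4 613.3]
collar lo [561.9   1.  194.6] hi [609.9  24.3 198.7] zmed 197.1
shaft lo [580.1   7.9 102.9] hi [593.9  13.5 142.3]
scene fork edges [-10.2  -9.7  21.9  25.3]
plate x pct [598.9 601.1 614.6 615.7 616.1]
collar lo [562.4 -10.2 194.9] hi [603.1  25.2 199.1] zmed 197.4
```

View pics/wrist9.png

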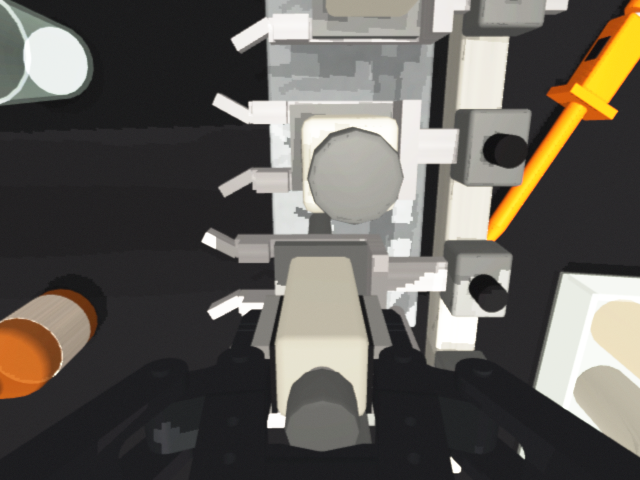

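```bash
python3 -m inch '[[0,0,0.1,0,1],[0,0,0,0,1],[0,0,0,0,1],[0,0,0,0,1],[0,0,0,0,1]]'; python3 -m inch '[[0,0,0,0,1],[0,0,0,0,1],[0,0,0,0,1],[0,0,0,0,1],[0,0,0,0,1]]'
```

```text
time: 18.82
tool_pos: [0.5857, 0.0458, 0.2523]
eef_rot: [2.147, 2.293, 0.001]
force: [-2.9, -1.1, 5.6]
width: 0.0254
time: 19.23
tool_pos: [0.5857, 0.0458, 0.2523]
eef_rot: [2.147, 2.293, 0.001]
force: [-3.1, 0.0, 7.0]
width: 0.0254
```

```bash
python3 -m inch '[[0,0,-0.15,0,1],[0,0,-0.1,0,0.9],[0,0,0,0,0.8],[0,0,0,0,0.72],[0,0,0,0,0.68]]' 20;  python3 -m inch '[[0,0,0,0,0.66],[0,0,0,0,0.64],[0,0,0,0,0.6],[0,0,0,0,0.55],[0,0,0,0,0.5]]'
```

```text
time: 19.65
tool_pos: [0.5859, 0.0459, 0.2518]
eef_rot: [2.147, 2.293, 0.0]
force: [-0.4, -0.2, -0.5]
width: 0.0272
time: 20.07
tool_pos: [0.5857, 0.0459, 0.2517]
eef_rot: [-2.147, -2.293, 0.0]
force: [-0.2, 0.8, -0.1]
width: 0.0428
```

```bash
python3 -m inch '[[0,0,0,0,0.45],[0,0,0,0,0.4],[0,0,0,0,0.35],[0,0,0,0,0.3],[0,0,0,0,0.3]]'; python3 m.py 10
```

```text
time: 20.48
tool_pos: [0.5857, 0.0458, 0.2519]
eef_rot: [-2.148, -2.293, -0.0]
force: [0.3, -0.1, -0.3]
width: 0.0597
t 20.48 pos [0.5857 0.0458 0.2519] yawx 93.75 tool shift mm [ -0.1 -72.9 -12.1] turn 0.0 F [ 0.35 -0.09 -0.32] w 0.0597 zaxis [ 0.  0. -1.]
tcp rack-rot [587.47   7.44 251.92]
plate x pct [595.7 598.3 605.8 608.3 613. ]
collar lo [561.9 -10.5 194.3] hi [610.2  24.3 198.5] zmed 197.0
shaft lo [580.8   8.5 102.3] hi [594.7  14.1 145. ]
scene fork edges [-10.3  -9.8  25.2  25.3]
plate x pct [596.5 600.4 614.8 615.7 616.4]
collar lo [562.8  -8.1 194.8] hi [605.8  25.2 198.7] zmed 197.0
```

View pics/wrist10.png

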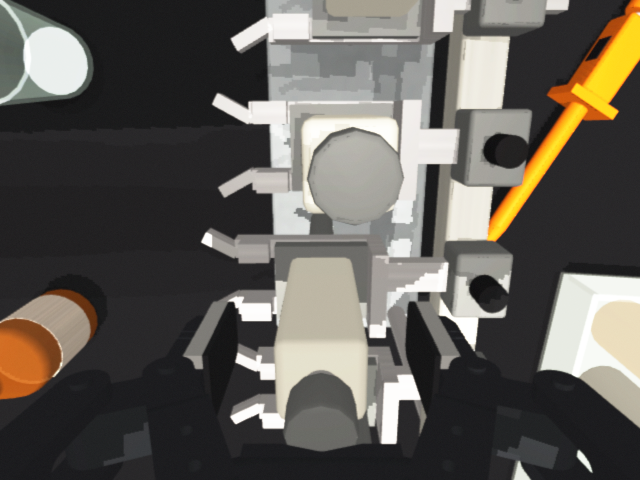

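The jaws are open and clear on both sides, and the pipette is hanging in the fork at (320, 330). Retreating straight up, then back.

```bash
python3 -m inch '[[0,0,-3,0,0.3],[0,0,-6,0,0.3],[0,0,-12,0,0.3],[0,0,-15,0,0.3],[0,0,-18,0,0.3]]';  python3 -m inch '[[0,0,-18,0,0.3],[0,0,-18,0,0.3],[0,-15,-10,0,0.3],[0,-25,0,0,0.3],[0,-30,0,0,0.3]]'; python3 -m inch '[[0,-30,0,0,0.3],[0,-30,0,0,0.3],[0,-20,0,0,0.3],[0,-10,0,0,0.3],[0,0,0,0,0.3]]'; python3 -m inch '[[-5,0,0,0,0.3],[-15,0,0,0,0.3],[-25,0,0,0,0.3],[-30,0,0,0,0.3],[-30,0,0,0,0.3]]'; python3 -m inch '[[-30,0,0,0,0.3],[-30,0,0,0,0.3],[-30,0,0,0,0.3],[-25,0,0,0,0.3],[-10,0,0,0,0.3]]'; python3 - <<'E'
from h import *
for n in ["scene","top"]:
    c=cam(n); save(c,n+"11.png"); np.savez("pics/"+n+"11.npz",**c)
    G=rackfr(pts(c)[0])*1000
    for a,b,l in ((195,199,"collar"),(267,273,"handletop"),(286,293,"button"),(150,180,"shaft")):
        q=box(G,[540,-12,a],[607,26,b])
        if len(q)>3: print(n,l,len(q),"lo",np.round(np.percentile(q,2,axis=0),1),"hi",np.round(np.percentile(q,98,axis=0),1))
    for th in ["bottle","beaker","tipbox","tuberack"]:
        for d in robot.trace(n,th)[:1]:
            print(n,th,round(d["score"],2),np.round(np.median(pts(c,np.array(d["region"]))[0],0),3))
    s=c["img"][:,:,::-1]; 
    cc=s[130:330,200:460] if n=="scene" else s[160:280,180:400]
    cv2.imwrite(f"pics/{n}11c.png",cv2.resize(cc,None,fx=3,fy=3,interpolation=3))
need([0,0,0])
E
```

```text
time: 21.0
tool_pos: [0.5854, 0.0458, 0.3064]
eef_rot: [-2.147, -2.293, 0.001]
force: [1.0, 0.4, -0.1]
width: 0.0596
time: 21.42
tool_pos: [0.5164, 0.0413, 0.3524]
eef_rot: [2.147, 2.292, 0.001]
force: [0.8, -0.3, 0.6]
width: 0.0599
time: 21.83
tool_pos: [0.4247, 0.0353, 0.3534]
eef_rot: [2.146, 2.292, 0.003]
force: [1.1, -0.1, 0.5]
width: 0.06
time: 22.25
tool_pos: [0.4345, -0.0708, 0.3514]
eef_rot: [-2.146, -2.294, 0.001]
force: [0.7, 0.2, 0.6]
width: 0.0594
time: 22.67
tool_pos: [0.4424, -0.1978, 0.3506]
eef_rot: [-2.15, -2.289, 0.002]
force: [0.2, 1.1, 0.3]
width: 0.0598
scene collar 57 lo [555.   -8.6 195.3] hi [594.8  25.2 198.8]
scene handletop 119 lo [577.4  -3.9 267.3] hi [602.4  20.1 271.8]
scene button 76 lo [5.799e+02 2.000e-01 2.864e+02] hi [596.8  15.2 291.7]
scene bottle 0.85 [ 0.373 -0.084  0.083]
scene beaker 0.83 [0.378 0.144 0.065]
scene tipbox 0.87 [ 0.721 -0.292  0.059]
scene tuberack 0.59 [0.599 0.047 0.25 ]
top collar 115 lo [551.3  -8.8 195.1] hi [603.2  24.3 198.9]
top handletop 76 lo [574.7  -4.3 267.2] hi [598.2  20.  272.4]
top button 65 lo [579.2   0.6 286.1] hi [594.6  15.4 291.5]
top bottle 0.59 [ 0.351 -0.079  0.093]
top beaker 0.86 [0.371 0.148 0.011]
top tipbox 0.69 [ 0.696 -0.295  0.058]
top tuberack 0.82 [0.414 0.368 0.049]
t 23.17 pos [ 0.4412 -0.1933  0.3522] yawx 93.83 tool shift mm [ 222.5 -427.5  351.9] turn None F [-0.73  0.75  0.03] w 0.0595 zaxis [ 6.e-04 -2.e-04 -1.e+00]
```

View pics/scene11c.png

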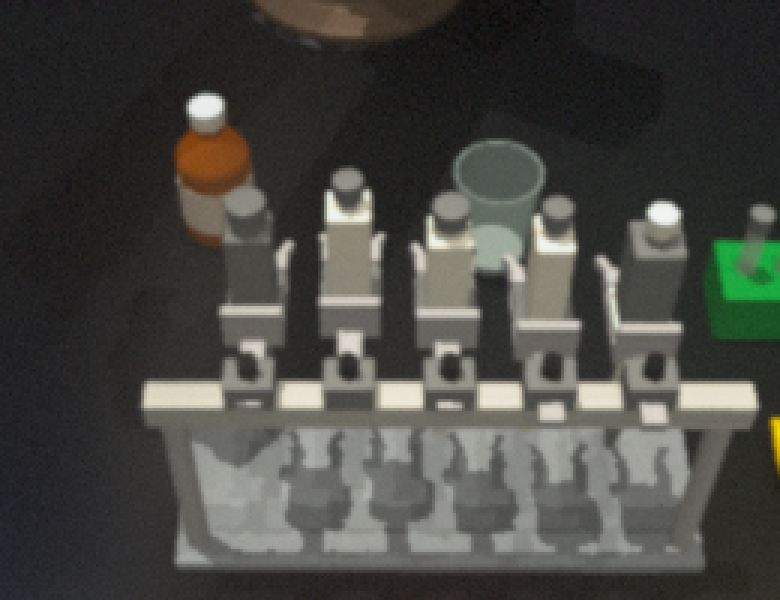

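View pics/top11.png

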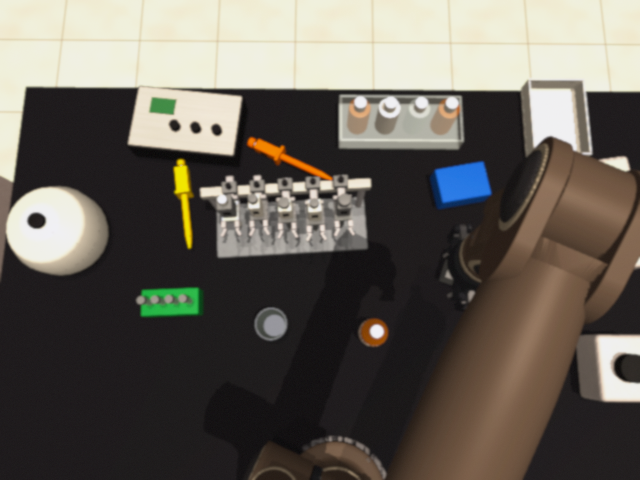

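The pipette hangs straight in the row of five at scene crop (348, 240). The neighbours are in place and the bystanders haven't moved. The scene "tuberack" hit at (0.599, 0.047) is a misdetection; the top view shows the rack in place. Handing in.

```bash
python3 -c "
from h import *
need([0,0,0]); print(robot.finish_job()); need([0,0,0])"
```

```text
t 23.17 pos [ 0.4412 -0.1933  0.3522] yawx 93.83 tool shift mm [ 222.5 -427.5  351.9] turn None F [-0.73  0.75  0.03] w 0.0595 zaxis [ 6.e-04 -2.e-04 -1.e+00]
the job is handed in; nothing more can be done
None
the job is handed in; nothing more can be done
```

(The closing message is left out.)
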